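Hold the glove dryer on boost

ROBOT

A 6-joint arm with a two-finger parallel gripper is mounted at the origin on the work surface. World frame = base frame: x ahead of the robot, y to its left, z up, the work surface at z = 0. Lengths are in m, angles in rad, forces in N, time in s.
With the tool pointing down it reaches from about 0.275 to 0.975 m from the base axis. Payload 8.4 kg.
Tool frame: the origin (TCP) lies on the mounting face of the last link; the fingertips stand 190 mm ahead of it and the grasp point (between the pads) lies arm.hold_point_z ahead of it (arm.hold_point_z is the distance from the TCP to the grasp point, in m); z points along the fingers, y is the line along which they close (so a half turn about z gives the same grasp; the last joint's range is limited). The gripper opens to 92 mm and grips with 3 to 60 N. Pads are 20 mm wide; open, the fingers measure 128 mm over their backs; the gripper's body (75 mm by 189 mm) begins 69 mm behind the grasp point.
Start: joints at [1.216, 0.353, 1.633, -0, 1.155, -0.002], TCP at [0.216, 0.587, 0.405] pointing down, gripper open.
Joint ranges: [-2.63, 2.63], [-0.92, 2.1], [0.06, 2.66], [-1.3, 4.44], [0, 2.69], [-3.02, 3.02]. Speed limits (rad/s): [2.22, 2.22, 2.79, 3.14, 3.14, 3.14].

INTERFACE

Orientations are given as a unit quaternion [w, x, y, z].
In Python, from workcell import sensors, read_camera, camera_model, ticket, boxes_of, arm gives the robot as it stands.
- The arm moves only by the shell command python3 -m pendant 'ROWS' [FORCE]. ROWS is JSON, a list of rows, each an object with "dp": the shift along the tool's x, y, z each as a share of 150 mm, from -1 to 1, a list of three; "rot": the turn, a rotation vector about the tool's x, y, z each as a share of 30 degrees, from -1 to 1, a list of three; "grip": the closure, from 0 (fully open) to 1 (shut). In form: [{"dp": [tx, ty, tz], "rot": [wx, wy, wz], "grip": grip}, ...]. A call has 1 to 12 rows; each row is the pose to reach, as a shift and turn from the pose commanded when the call began, along the tool's axes at that moment; what a row does not reach only later rows make up. A row lasts 1/8 s, in which the tool goes at most 62.5 mm and 10.7 degrees, less where a joint would pass 70% of its speed; a pose out of reach is approached as far as the arm can. A call with a number of a shift or a turn outside -1 to 1 is refused whole. A call with a gripper value outside its range is refused whole. The fingers move at their own pace and stop on an object; FORCE is the grip in N (left out, the last holds). Time passes only in rows, so rows that repeat a pose let the fingers close. It gives the time, the measured TCP pose, the force, the opening and the grip force at its end, in the units of the state.
- sensors.read_state(): the state, without advancing time (a new reading comes with each control period).
- read_camera(name): name is "scene" or "side" or "wrist"; returns the picture (480x640x3 uint8, red, green, blue); there is no depth.
- camera_model(name): a dict with "K" (3x3 intrinsics, pixels), "origin" and "attitude" of the camera in the world. Camera axes: x right, y up, looking along -z (the intrinsics and any distortion apply to the point x, -y, -z); pixel columns grow to the right and rows downward; lengths in m; the calibration is good to about 2 mm. The wrist camera is an equidistant fisheye: a pixel r from the principal point sees the ray r / f radians off the axis. A picture is of the moment at which its call begins: read the wrist's pose just before it. camera_model takes no time and is no camera call; for the wrist camera it gives the pose at the moment of the call.
- ticket.sign_off(): hands the job in; it is judged then, once.
Trained networks look in the newest picture that a camera, given by its name, has taken for a name from the list of things; names that differ only in an ending like _2 or _b are one class to them, and where a whole thing is asked for, a point or a joint stands for the part that bears it (a point fixed in the world has none). Each returns a list of dicts, best first, with "conf" (0 to 1); they miss things now and then, are a little off and sometimes report something else, mostly with a low value. They report only what shows in the picture. A call takes as long as a camera call.
- boxes_of(label, camera): "rect" ([centre column, centre row, width, height] in pixels, round what is visible of it).
The state is a dict: "time": time; "joint_positions": joint angles; "joint_velocities": joint speeds; "joint_efforts": joint torques, N m; "tool_pos": TCP position; "tcp_rot": TCP orientation; "ft_force": force on the tool from outside, world axes, zero at the start; "torque": the same for the moment, N m; "width": finger opening in m; "gripper_force": force on a finger pad.
Only numpy, scipy, OpenCV 4.12 (cv2) and the standard library are available. Lean on these libraries where they do the work, as an engineer would, in place of code of your own. Each camera call takes 0.05 s, during which the arm holds its last target. There are 200 camera calls.

TASK

Pull the glove dryer's drawer all the way open by its handle, then turn the spring-return winged dial inside it clockwise past its first two clicks to the third (the last), and keep it there. Finish while your fingers are still holding the dial at the third position, with the drawer left open; do not let go, and do not disturb the other things on and around the dryer.

Things in the scene. Friction and masses are not known exactly. Their poses are not given: they have to be found in the camera images.
- dryer: the glove dryer, a white box 300 mm deep (x) x 300 wide (y) x 130 high, fixed to the bench; origin on the bench under the middle of the case's front face (its -x face, towards the robot, covered by the drawer front), z up. Two glove tubes stick up 94 mm from its top, 235 mm behind the front and 85 mm to either side; keep clear of them.
- drawer (a joint): how far the drawer is out, m: 0 shut, 0.16 the stop (fully open). It slides along the dryer's -x axis, starts shut or slightly ajar (up to 0.025), stays where it is left, and needs about 3 N to slide. Drawer front: 294 mm wide, 18 mm thick, top edge 125 mm above the bench, its outer face 18 mm out from the case's front when shut. Side walls 88 mm high.
- drawer_handle (a point): the middle of the drawer's steel bar handle, 105 mm above the bench. The bar is 10 mm thick and 120 mm long, level, along the dryer's y axis; its centre line stands 48 mm out from the drawer front, bent back to the front at both ends, open above and below. Moves with the drawer. The point's axes are those of the dryer.
- dial (a joint): angle of the dial, rad, growing clockwise seen from above: 0 at rest (wing along the dryer's x axis), clicks felt at 0.4 (first), 0.8 (second) and 1.2 (third, about 69 degrees), end stop at 1.3. A spring turns it back to 0 from anywhere when let go: 0.10 N m at rest, about 0.16 N m at the third position, up to about 0.05 N m more or less between clicks.
- dial_wing: the dial's upright grip wing: 56 mm long (x), 12 thick (y), 36 high (z), on a 62 mm round disc 16 mm high at mid-width of the drawer. Origin on the dial's axis at the wing's underside, 71 mm above the bench. The axis is 75 mm behind the drawer front, 141 mm behind the handle bar; hidden under the dryer's top until the drawer is out; fully open it is 85 mm in front of the case.
- mug: bystander: a green ceramic mug standing upright, 82 mm across at the rim, 95 mm high, origin at the centre of its foot; leave it where it is
- flashlight: bystander: a plastic flashlight lying on its side, 155 mm long, 42 mm across the head, origin under its middle on the bench, x towards the head; leave it where it is
- buckle: bystander: a small steel ice-cleat buckle, a flat frame 50 x 40 x 6 mm, lying on top of the dryer, origin at the centre of its underside; leave it where it is
- key_fob: bystander: a black plastic key fob, 62 x 34 x 12 mm, lying on top of the dryer, origin at the centre of its underside; leave it where it is
- boot_brush: bystander: a wooden boot brush lying bristles down, 150 x 50 x 40 mm, origin at the centre of its underside; leave it where it is
- wax_tin: bystander: a round metal wax tin, 80 mm across, 32 mm high, origin at the centre of its underside; leave it where it is

How it is judged:
On the way, in this order (a step that is already met when the one before it is completed fails the run):
1. the drawer is pulled open to within 20 mm of its stop, the dial not yet turned (value of joint drawer above 0.14 m and value of joint dial below 0.2 rad), for 0.1 s.
2. the dial is turned by the fingers to its third position (value of joint dial above 1.08 rad and contact force between the fingers and dial_wing above 1 N), for 0.2 s.
At the end, for the whole second after the job is handed in: The program ends holding: through the last second the dial stays at its third position (over 1.08 rad, nominally 1.2) with the fingers pressing on its wing (over 1 N) and no other thing wedged against it, and the drawer is still open (over 125 mm) (all of step 2 and value of joint drawer above 0.125 m and not (contact force between dial_wing and mug above 0.1 N) and not (contact force between dial_wing and flashlight above 0.1 N) and not (contact force between dial_wing and buckle above 0.1 N) and not (contact force between dial_wing and key_fob above 0.1 N) and not (contact force between dial_wing and boot_brush above 0.1 N) and not (contact force between dial_wing and wax_tin above 0.1 N)); the arm keeps its last pose, push and grip.
It fails at once if one of the other things on or around the dryer is disturbed (moved over 30 mm) (distance of any of mug, flashlight, buckle, key_fob, boot_brush, wax_tin from where it was at the start of the episode above 0.03 m).
It also fails if it takes over 45 s, if anything falls off the work surface, if the arm or the gripper's body presses on something with over 40 N, if the wrist force passes 120 N, or if a joint passes its speed limit or range.

## Working session

There is one attempt and no reset: what is moved stays moved. The work goes in short steps, Python scripts to look and compute and a shell command to move; the robot and the scene stay as the last step left them, time stands still between calls to the robot, and variables do not carry over. Pictures are saved under pics/ and viewed, at most 10 in all, crops included, and the job is handed in when it is done.

```bash
mkdir -p pics; python3 - <<'E'
from workcell import *
import cv2,numpy as np
s=sensors.read_state();print({k:np.round(v,3).tolist() for k,v in s.items()},arm.hold_point_z)
ims=[]
for c in["scene","side"]:
    im=read_camera(c);m=camera_model(c);print(c,m)
    cv2.imwrite(f"pics/{c}0.png",im[:,:,::-1])
    for l in["dryer","drawer_handle","drawer","dial_wing","mug","flashlight","boot_brush","wax_tin","buckle","key_fob"]:
        print(l,[(round(b["conf"],2),np.round(b["rect"]).tolist()) for b in boxes_of(l,c)[:2]])
E
```

```text
{'time': 0.0, 'joint_positions': [1.216, 0.354, 1.634, 0.0, 1.155, -0.002], 'joint_velocities': [-0.0, 0.0, 0.001, -0.002, -0.001, -0.0], 'joint_efforts': [-0.003, -59.384, -33.423, 0.07, 0.023, -0.0], 'tool_pos': [0.216, 0.586, 0.404], 'tcp_rot': [-0.0, 0.175, 0.984, -0.001], 'ft_force': [0.292, 0.203, -0.047], 'torque': [-0.034, 0.028, -0.05], 'gripper_force': 0.0, 'width': 0.091} 0.1714
scene {'K': array([[488.33707614,   0.        , 315.46687782],
       [  0.        , 488.33707614, 235.03585486],
       [  0.        ,   0.        ,   1.        ]]), 'origin': array([ 0.95814788, -0.41171274,  1.01451607]), 'attitude': array([0.89049099, 0.25972   , 0.09648183, 0.36091908])}
dryer [(0.95, [420.0, 299.0, 211.0, 200.0])]
drawer_handle [(0.88, [351.0, 259.0, 73.0, 124.0]), (0.49, [368.0, 289.0, 43.0, 22.0])]
drawer [(0.96, [353.0, 256.0, 73.0, 126.0])]
dial_wing []
mug [(0.93, [370.0, 158.0, 32.0, 48.0])]
flashlight [(0.74, [212.0, 321.0, 72.0, 46.0]), (0.39, [401.0, 230.0, 30.0, 21.0])]
boot_brush [(0.68, [305.0, 358.0, 76.0, 51.0])]
wax_tin [(0.63, [416.0, 201.0, 36.0, 30.0])]
buckle [(0.73, [402.0, 230.0, 29.0, 19.0])]
key_fob [(0.9, [366.0, 287.0, 32.0, 23.0])]
side {'K': array([[464.34372709,   0.        , 318.2689857 ],
       [  0.        , 464.34372709, 238.49646714],
       [  0.        ,   0.        ,   1.        ]]), 'origin': array([1.08945421, 0.54330795, 0.7256717 ]), 'attitude': array([0.32374063, 0.14375255, 0.40348393, 0.84363969])}
dryer [(0.79, [263.0, 356.0, 259.0, 244.0])]
drawer_handle [(0.82, [326.0, 288.0, 129.0, 102.0])]
drawer [(0.95, [328.0, 287.0, 126.0, 106.0])]
dial_wing []
mug [(0.84, [491.0, 322.0, 69.0, 66.0])]
flashlight [(0.57, [280.0, 213.0, 45.0, 43.0])]
boot_brush [(0.89, [227.0, 256.0, 51.0, 46.0])]
wax_tin [(0.77, [424.0, 382.0, 45.0, 48.0])]
buckle [(0.67, [336.0, 302.0, 36.0, 26.0])]
key_fob [(0.59, [267.0, 263.0, 22.0, 32.0])]
```

View pics/scene0.png

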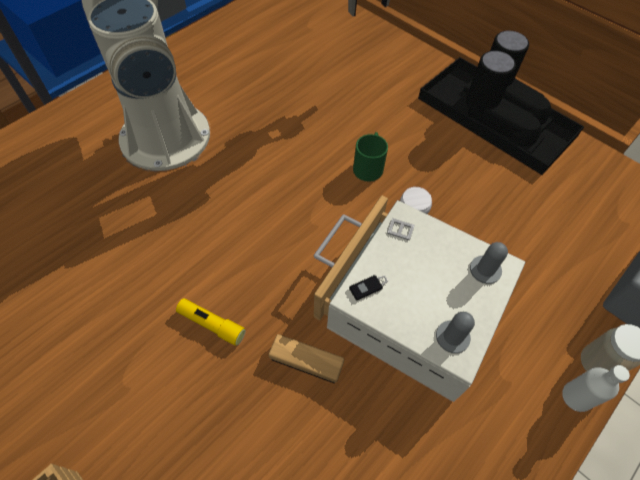

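View pics/side0.png

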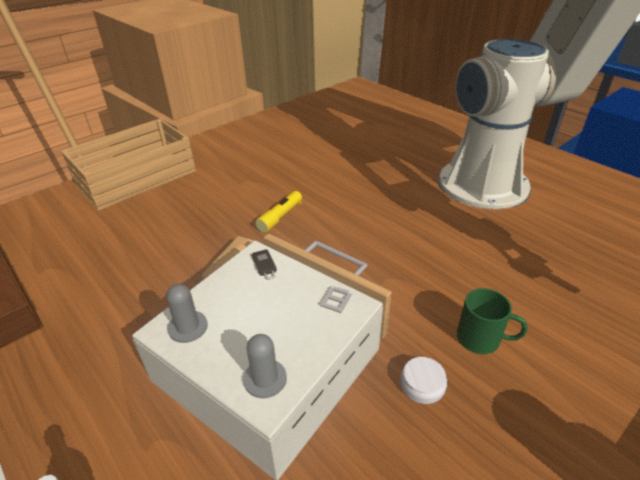

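The scene view shows the dryer's case-top corners at about (403,207), (331,318), (524,262), (467,385), with handle bar corners at (344,218) and (319,256). The side view shows handle corners at (315,244) and (364,272). The mug sits left of the drawer, and the flashlight and brush sit to the right.

```bash
cat > h.py <<'E'
from workcell import *
import numpy as np,cv2
from scipy.spatial.transform import Rotation as R
def rot(q): return R.from_quat(np.roll(q,-1))
def proj(c,P,m=None):
    m=m or camera_model(c);p=rot(m["attitude"]).inv().apply(np.atleast_2d(P)-m["origin"])*[1,-1,-1]
    if c=="wrist":
        th=np.arctan2(np.hypot(p[:,0],p[:,1]),p[:,2]);r=np.hypot(p[:,0],p[:,1])+1e-12
        u=np.c_[p[:,0]/r*th,p[:,1]/r*th]
    else: u=p[:,:2]/p[:,2:]
    K=m["K"];return u*[K[0,0],K[1,1]]+K[:2,2]
def ray(c,px,m=None):
    m=m or camera_model(c);K=m["K"];u=(np.array(px,float)-K[:2,2])/[K[0,0],K[1,1]]
    if c=="wrist":
        t=np.linalg.norm(u);d=np.r_[u/t*np.sin(t),np.cos(t)]
    else: d=np.r_[u,1]
    return m["origin"],rot(m["attitude"]).apply(d*[1,-1,-1])
def onz(c,px,z,m=None):
    o,d=ray(c,px,m);return o+d*(z-o[2])/d[2]
E
python3 - <<'E'
from h import *
from scipy.optimize import least_squares
# dryer-frame corners of case top, handle corners
D={"scene":[((0,.15,.13),(403,207)),((.3,.15,.13),(524,262)),((.3,-.15,.13),(467,385)),(("h",.06),(344,218)),(("h",-.06),(319,256))],
"side":[((.3,-.15,.13),(135,340)),((.3,.15,.13),(277,437)),((0,.15,.13),(382,308)),((0,-.15,.13),(258,243)),(("h",.06),(364,271)),(("h",-.06),(315,244))]}
def W(p,x):
    if p[0]=="h": p=(-.066-x[3],p[1],.105)
    c,s=np.cos(x[2]),np.sin(x[2]);return [x[0]+c*p[0]-s*p[1],x[1]+s*p[0]+c*p[1],p[2]]
def f(x): return np.concatenate([proj(c,[W(p,x) for p,_ in L])-np.array([q for _,q in L]) for c,L in D.items()]).ravel()
r=least_squares(f,[.6,.1,0,0],loss="soft_l1",f_scale=3);print(r.x,f(r.x).reshape(-1,2).round(1).tolist())
x=r.x
print("handle",W(("h",0),x),"open",W((-.226,0,.105),x),"dial open",W((-.085,0,.071),x))
for l,z,c,px in [("mug",0.05,"scene",(370,158)),("tin",.016,"scene",(416,201)),("fl",.02,"scene",(212,321)),("brush",.02,"scene",(305,358)),("buckle",.13,"scene",(402,230)),("fob",.13,"scene",(366,287))]:
    w=onz(c,px,z);d=w[:2]-x[:2];cc,s=np.cos(x[2]),np.sin(x[2]);print(l,w.round(3),"dryer",(cc*d[0]+s*d[1]).round(3),(-s*d[0]+cc*d[1]).round(3))
E
```

```text
[0.67765996 0.05281161 0.20871582 0.01187738] [[-5.4, -9.0], [2.0, -1.6], [4.1, -2.1], [3.0, -1.3], [0.0, -0.2], [-2.9, -6.0], [-6.4, 1.3], [3.0, -5.5], [-1.6, -4.0], [0.2, -3.5], [0.1, 0.7]]
handle [np.float64(0.6014726851507004), np.float64(0.03667512086996658), 0.105] open [np.float64(0.4565646514824595), np.float64(0.00598355686395869), 0.105] dial open [np.float64(0.5945046423878475), np.float64(0.03519928737033936), 0.071]
mug [0.486 0.305 0.05 ] dryer -0.135 0.287
tin [0.646 0.304 0.016] dryer 0.021 0.252
fl [ 0.528 -0.264  0.02 ] dryer -0.212 -0.279
brush [ 0.729 -0.183  0.02 ] dryer 0.002 -0.241
buckle [0.707 0.139 0.13 ] dryer 0.047 0.078
fob [ 0.741 -0.019  0.13 ] dryer 0.047 -0.083
```

```bash
A='{"dp":[-0.92,-0.64,0],"rot":[0,0,0],"grip":0.67}'
for i in 1; do python3 -m pendant '[{"dp":[-0.92,-0.64,0],"rot":[0,0,0],"grip":0.6},{"dp":[-0.92,-0.64,0],"rot":[0,0,0],"grip":0.6},{"dp":[-0.92,-0.64,0],"rot":[0,0,0],"grip":0.6},{"dp":[-0.92,-0.64,0],"rot":[0,0,0],"grip":0.6}]' 20; done
python3 -m pendant '[{"dp":[-0.92,-0.64,0],"rot":[0,0,0],"grip":0.6},{"dp":[-0.92,-0.64,0],"rot":[0,0,0],"grip":0.6},{"dp":[-0.92,-0.64,0],"rot":[0,0,0],"grip":0.6},{"dp":[-0.92,-0.64,0],"rot":[0,0,0],"grip":0.6}]'
python3 -m pendant '[{"dp":[-0.92,-0.64,0],"rot":[0,0,0],"grip":0.6},{"dp":[-0.92,-0.64,0],"rot":[0,0,0],"grip":0.6},{"dp":[-0.92,-0.64,0],"rot":[0,0,0],"grip":0.6},{"dp":[-0.92,-0.64,0],"rot":[0,0,0],"grip":0.6}]'
python3 -m pendant '[{"dp":[-0.92,-0.64,0],"rot":[0,0,0],"grip":0.6},{"dp":[-0.92,-0.64,0],"rot":[0,0,0],"grip":0.6},{"dp":[-0.92,-0.64,0],"rot":[0,0,0],"grip":0.6},{"dp":[-0.92,-0.64,0],"rot":[0,0,0],"grip":0.6}]'
python3 -m pendant '[{"dp":[0,0,0],"rot":[0,0,1],"grip":0.6},{"dp":[0,0,0],"rot":[0,0,1],"grip":0.6},{"dp":[0,0,0],"rot":[0,0,1],"grip":0.6}]'
python3 -m pendant '[{"dp":[0,0,0],"rot":[0,0,0.93],"grip":0.6},{"dp":[0,0,0],"rot":[0,0,0.93],"grip":0.6},{"dp":[0,0,0],"rot":[0,0,0.93],"grip":0.6},{"dp":[0,0,0],"rot":[0,0,0.93],"grip":0.6}]'
python3 - <<'E'
from h import *
m=camera_model("wrist");im=read_camera("wrist");print(m,sensors.read_state()["joint_positions"].__repr__())
for l in["drawer","drawer_handle","dryer"]:print(l,[(round(b["conf"],2),np.round(b["rect"]).tolist()) for b in boxes_of(l,"wrist")[:2]])
cv2.imwrite("pics/w1.png",im[:,:,::-1])
E
```

```text
time: 1.6
tool_pos: [0.3135, 0.4468, 0.4049]
tcp_rot: [0.0, 0.177, 0.984, -0.0]
ft_force: [0.0, 0.2, 1.1]
width: 0.0543
gripper_force: 0.0
time: 2.1
tool_pos: [0.4097, 0.3101, 0.4048]
tcp_rot: [0.0, 0.177, 0.984, 0.0]
ft_force: [-0.2, 0.8, -0.1]
width: 0.0372
gripper_force: 0.0
time: 2.6
tool_pos: [0.5061, 0.173, 0.4047]
tcp_rot: [0.0, 0.177, 0.984, 0.0]
ft_force: [1.0, 0.5, 0.2]
width: 0.0368
gripper_force: 0.0
time: 3.1
tool_pos: [0.6024, 0.0358, 0.4044]
tcp_rot: [0.0, 0.176, 0.984, 0.0]
ft_force: [-0.3, 0.8, 0.0]
width: 0.0368
gripper_force: 0.0
time: 3.48
tool_pos: [0.6005, 0.0384, 0.4046]
tcp_rot: [-0.001, 0.426, 0.905, 0.0]
ft_force: [-1.2, -0.0, 0.0]
width: 0.0368
gripper_force: 0.0
time: 3.98
tool_pos: [0.6006, 0.038, 0.4047]
tcp_rot: [-0.0, 0.629, 0.777, 0.0]
ft_force: [0.0, 0.3, 0.6]
width: 0.0369
gripper_force: 0.0
{'K': array([[371.64829954,   0.        , 313.8373526 ],
       [  0.        , 371.64829954, 243.57358026],
       [  0.        ,   0.        ,   1.        ]]), 'origin': array([0.58566903, 0.10811082, 0.38456507]), 'attitude': array([ 0.98640399, -0.12643976, -0.01260036,  0.10421795])} array([ 5.98774332e-02,  3.17464743e-01,  1.68448746e+00,  6.39240123e-04,
        1.13994742e+00, -1.52201911e-01])
drawer [(0.89, [362.0, 233.0, 127.0, 356.0])]
drawer_handle [(0.72, [362.0, 233.0, 128.0, 359.0])]
dryer [(0.61, [470.0, 231.0, 339.0, 354.0])]
```

View pics/w1.png

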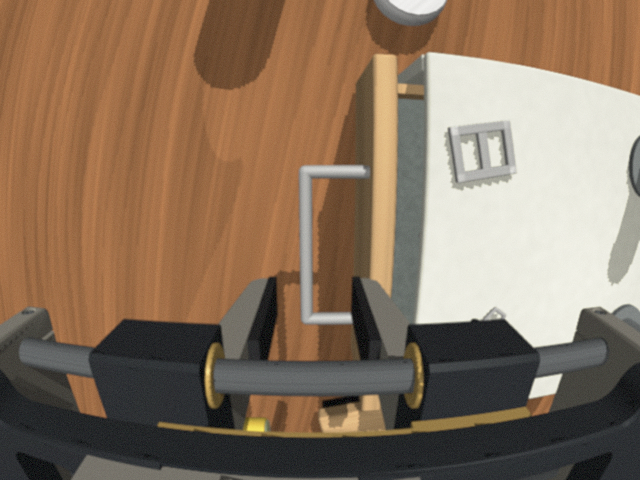

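The wrist view shows the bar's centre line running from (305,171) to (307,320), with the drawer front parallel to it and ajar.

```bash
python3 - <<'E'
from h import *
a,b=onz("wrist",(305,171),.105),onz("wrist",(307,319),.105);d=a-b
c=(a+b)/2;print(a,b,np.linalg.norm(d),"yaw",np.degrees(np.arctan2(-d[0],d[1])),"mid",c)
# case front-left top corner and drawer front outer edge
print(onz("wrist",(428,54),.13),onz("wrist",(373,57),.125))
s=sensors.read_state();r=rot(s["tcp_rot"]);print("tool delta to handle (x150mm)",r.inv().apply(c-s["tool_pos"])/.15,r.as_matrix()[:,1],"tool y az",np.degrees(np.arctan2(*r.as_matrix()[[1,0],1])))
E
```

```text
[0.58280854 0.08859768 0.105     ] [ 0.60898749 -0.02967146  0.105     ] 0.12113185256477585 yaw 12.481210826983737 mid [0.59589801 0.02946311 0.105     ]
[0.64914383 0.19208734 0.13      ] [0.61220088 0.18001803 0.125     ]
tool delta to handle (x150mm) [-0.03868537 -0.04298109  1.99791592] [ 9.77996604e-01  2.08620786e-01 -1.03007968e-04] tool y az 12.041539071501992
```

```bash
python3 -m pendant '[{"dp":[-0.04,-0.043,0],"rot":[0,0,-0.015],"grip":0.7},{"dp":[-0.04,-0.043,0.3],"rot":[0,0,-0.015],"grip":0.7},{"dp":[-0.04,-0.043,0.6],"rot":[0,0,-0.015],"grip":0.7},{"dp":[-0.04,-0.043,0.86],"rot":[0,0,-0.015],"grip":0.7},{"dp":[-0.04,-0.043,0.86],"rot":[0,0,-0.015],"grip":1},{"dp":[-0.04,-0.043,0.86],"rot":[0,0,-0.015],"grip":1},{"dp":[-0.04,-0.043,0.86],"rot":[0,0,-0.015],"grip":1},{"dp":[-0.04,-0.043,0.86],"rot":[0,0,-0.015],"grip":1}]' 25
```

```text
time: 5.18
tool_pos: [0.5965, 0.0281, 0.2769]
tcp_rot: [0.001, 0.627, 0.779, 0.0]
ft_force: [-0.7, -2.2, -1.0]
width: 0.0092
gripper_force: 25.0
```

```bash
python3 -m pendant '[{"dp":[0,-0.1,0],"rot":[0,0,0],"grip":1},{"dp":[0,-0.25,0],"rot":[0,0,0],"grip":1},{"dp":[0,-0.45,0],"rot":[0,0,0],"grip":1},{"dp":[0,-0.65,0],"rot":[0,0,0],"grip":1},{"dp":[0,-0.8,0],"rot":[0,0,0],"grip":1},{"dp":[0,-0.88,0],"rot":[0,0,0],"grip":1},{"dp":[0,-0.88,0],"rot":[0,0,0],"grip":1}]'
python3 -m pendant '[{"dp":[0,-0.03,0],"rot":[0,0,0],"grip":1},{"dp":[0,-0.05,0],"rot":[0,0,0],"grip":1},{"dp":[0,-0.05,0],"rot":[0,0,0],"grip":1}]'
```

```text
time: 6.05
tool_pos: [0.4669, -0.0002, 0.2768]
tcp_rot: [0.0, 0.627, 0.779, 0.0]
ft_force: [-2.1, -1.7, 9.1]
width: 0.0089
gripper_force: 25.0
time: 6.42
tool_pos: [0.4608, -0.0015, 0.2768]
tcp_rot: [0.001, 0.627, 0.779, 0.001]
ft_force: [0.8, 0.4, 10.5]
width: 0.0089
gripper_force: 25.0
```

```bash
python3 -m pendant '[{"dp":[0,-0.03,0],"rot":[0,0,0],"grip":1},{"dp":[0,-0.05,0],"rot":[0,0,0],"grip":1},{"dp":[0,-0.05,0],"rot":[0,0,0],"grip":1}]'
python3 -m pendant '[{"dp":[0,-0.03,0],"rot":[0,0,0],"grip":1},{"dp":[0,-0.05,0],"rot":[0,0,0],"grip":1},{"dp":[0,-0.05,0],"rot":[0,0,0],"grip":1}]'
```

```text
time: 6.8
tool_pos: [0.4567, -0.0024, 0.2769]
tcp_rot: [0.004, 0.627, 0.779, 0.005]
ft_force: [19.3, 9.5, -13.5]
width: 0.009
gripper_force: 25.0
time: 7.18
tool_pos: [0.4542, -0.0035, 0.2782]
tcp_rot: [0.01, 0.628, 0.778, 0.009]
ft_force: [42.8, 14.7, -31.9]
width: 0.0091
gripper_force: 25.0
```

```bash
python3 -m pendant '[{"dp":[0,0.05,0],"rot":[0,0,0],"grip":1},{"dp":[0,0.08,0],"rot":[0,0,0],"grip":1},{"dp":[0,0.08,0],"rot":[0,0,0],"grip":0.7},{"dp":[0,0.08,0],"rot":[0,0,0],"grip":0.7},{"dp":[0,0.08,0],"rot":[0,0,0],"grip":0.7},{"dp":[0,0.08,-0.2],"rot":[0,0,0],"grip":0.7},{"dp":[0,0.08,-0.5],"rot":[0,0,0],"grip":0.7},{"dp":[0,0.08,-0.86],"rot":[0,0,0],"grip":0.7},{"dp":[0,0.08,-0.86],"rot":[0,0,0],"grip":0.7}]'
python3 -m pendant '[{"dp":[0,0.4,0],"rot":[0,0,-0.33],"grip":0.4},{"dp":[0,0.8,0],"rot":[0,0,-0.66],"grip":0.2},{"dp":[0,0.89,0],"rot":[0,0,-1],"grip":0.2},{"dp":[0,0.89,0],"rot":[0,0,-1],"grip":0.2}]'
python3 -m pendant '[{"dp":[0,0,0],"rot":[0,0,-1],"grip":0.2},{"dp":[0,0,0],"rot":[0,0,-1],"grip":0.2},{"dp":[0,0,0],"rot":[0,0,-1],"grip":0.2}]'
python3 -m pendant '[{"dp":[0,0,0],"rot":[0,0,-1],"grip":0.2},{"dp":[0,0,0],"rot":[0,0,-1],"grip":0.2},{"dp":[0,0,0],"rot":[0,0,-1],"grip":0.2},{"dp":[0,0,0],"rot":[0,0,-1],"grip":0.2}]'
python3 - <<'E'
from h import *
s=sensors.read_state();print(s["joint_positions"],s["tool_pos"],s["tcp_rot"])
im=read_camera("wrist");cv2.imwrite("pics/w2.png",im[:,:,::-1])
for l in["dial_wing","drawer_handle"]:print(l,[(round(b["conf"],2),np.round(b["rect"]).tolist()) for b in boxes_of(l,"wrist")[:2]])
im=read_camera("scene");cv2.imwrite("pics/s2.png",im[:,:,::-1])
for l in["dial_wing","drawer_handle"]:print(l,[(round(b["conf"],2),np.round(b["rect"]).tolist()) for b in boxes_of(l,"scene")[:2]])
E
```

```text
time: 8.3
tool_pos: [0.458, -0.0022, 0.4082]
tcp_rot: [0.003, 0.627, 0.779, 0.002]
ft_force: [-0.7, -0.1, -0.7]
width: 0.0277
gripper_force: 0.0
time: 8.8
tool_pos: [0.5876, 0.0265, 0.4026]
tcp_rot: [-0.001, 0.404, 0.915, -0.001]
ft_force: [0.2, -0.2, -0.0]
width: 0.0654
gripper_force: 0.0
time: 9.18
tool_pos: [0.586, 0.026, 0.4038]
tcp_rot: [-0.001, 0.153, 0.988, -0.0]
ft_force: [-0.3, 0.2, 1.2]
width: 0.0738
gripper_force: 0.0
time: 9.68
tool_pos: [0.5862, 0.0261, 0.4041]
tcp_rot: [-0.001, -0.105, 0.994, 0.0]
ft_force: [-0.5, -0.0, -0.4]
width: 0.0735
gripper_force: 0.0
[ 4.18487146e-02  2.95064860e-01  1.71742275e+00  2.18689711e-05
  1.13054146e+00 -1.73943182e+00] [0.5862398  0.02605238 0.40406706] [-7.16136553e-04 -1.05043270e-01  9.94467393e-01  5.53675973e-05]
dial_wing []
drawer_handle [(0.89, [315.0, 212.0, 390.0, 297.0])]
dial_wing [(0.72, [332.0, 241.0, 21.0, 21.0])]
drawer_handle [(0.91, [322.0, 253.0, 130.0, 124.0])]
```

View pics/w2.png

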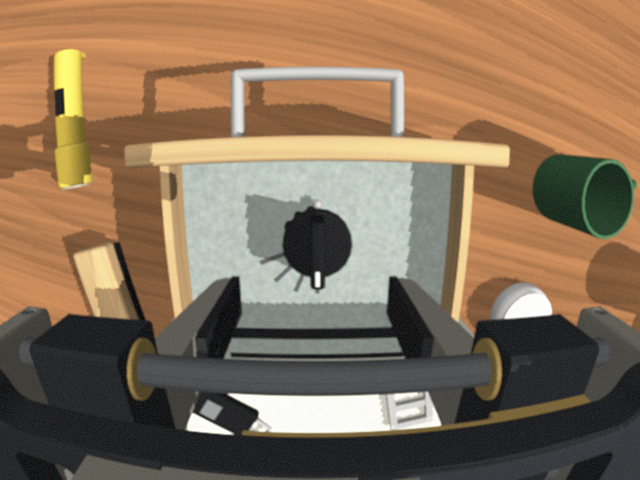

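View pics/s2.png

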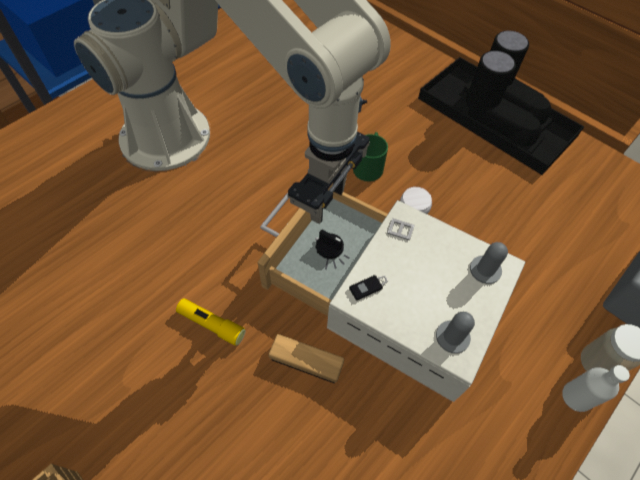

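The drawer is fully open and nothing else has moved. In the wrist view the dial's disc is centred at about (317,243), with the wing top running from (318,210) to (318,286).

```bash
python3 - <<'E'
from h import *
s=sensors.read_state();r=rot(s["tcp_rot"])
D=onz("wrist",(317,243),.071);a=onz("wrist",(318,210),.107);b=onz("wrist",(318,287),.107)
c,e=onz("wrist",(236,75),.105),onz("wrist",(402,75),.105)
h=(c+e)/2;y=(c-e)/np.linalg.norm(c-e);
if y[1]<0:y=-y
x=np.array([y[1],-y[0],0]);d2=h+.141*x
print(D,(a+b)/2,np.linalg.norm(a-b),"handle",h,np.linalg.norm(c-e),"dial from handle",d2,"yaw",np.degrees(np.arctan2(x[1],x[0])))
for p in (D,(a+b)/2,d2): print(r.inv().apply(p-s["tool_pos"])/.15)
Y=r.as_matrix()[:,1];print("tool y az",np.degrees(np.arctan2(Y[1],Y[0])))
E
```

```text
[0.59636808 0.03183639 0.071     ] [0.59232104 0.03142107 0.107     ] 0.06211569337047484 handle [0.45965988 0.00351457 0.105     ] 0.1250837591895559 dial from handle [0.5973305 0.0339744 0.105    ] yaw 12.475795713237833
[-0.06747067  0.02317029  2.2242204 ]
[-0.04049492  0.02617816  1.98422277]
[-0.07673766  0.03574955  1.99755327]
tool y az 102.21347552259819
```

```bash
python3 -m pendant '[{"dp":[-0.062,0.026,0.2],"rot":[0,0,0],"grip":0.3},{"dp":[-0.062,0.026,0.5],"rot":[0,0,0],"grip":0.4},{"dp":[-0.062,0.026,0.75],"rot":[0,0,0],"grip":0.5},{"dp":[-0.062,0.026,0.85],"rot":[0,0,0],"grip":0.6},{"dp":[-0.062,0.026,0.91],"rot":[0,0,0],"grip":0.6},{"dp":[-0.062,0.026,0.91],"rot":[0,0,0],"grip":0.6}]' 55
python3 -m pendant '[{"dp":[0,0,0],"rot":[0,0,0],"grip":1},{"dp":[0,0,0],"rot":[0,0,0],"grip":1},{"dp":[0,0,0],"rot":[0,0,0],"grip":1},{"dp":[0,0,0],"rot":[0,0,0],"grip":1}]'
python3 - <<'E'
from h import *
im=read_camera("wrist");cv2.imwrite("pics/w3.png",im[:,:,::-1]);s=sensors.read_state();print(s["torque"])
E
```

```text
time: 10.72
tool_pos: [0.596, 0.0321, 0.2686]
tcp_rot: [0.0, -0.107, 0.994, -0.0]
ft_force: [0.0, -0.5, 0.4]
width: 0.0371
gripper_force: 0.0
time: 11.22
tool_pos: [0.5961, 0.0315, 0.269]
tcp_rot: [0.001, -0.108, 0.994, -0.001]
ft_force: [0.6, -5.0, 2.6]
width: 0.0117
gripper_force: 55.0
[-0.82160101 -0.06309378 -0.08165129]
```

View pics/w3.png

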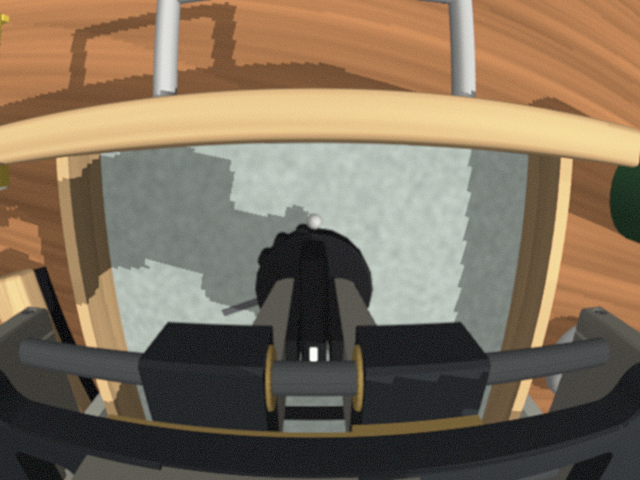

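The fingers are closed on the wing around (314,290), with a width of 11.7 mm. Now I turn it clockwise.

```bash
python3 -m pendant '[{"dp":[0,0,0],"rot":[0,0,0.2],"grip":1},{"dp":[0,0,0],"rot":[0,0,0.4],"grip":1},{"dp":[0,0,0],"rot":[0,0,0.6],"grip":1},{"dp":[0,0,0],"rot":[0,0,0.8],"grip":1},{"dp":[0,0,0],"rot":[0,0,1],"grip":1},{"dp":[0,0,0],"rot":[0,0,1],"grip":1}]' 60
python3 -m pendant '[{"dp":[0,0,0],"rot":[0,0,0.2],"grip":1},{"dp":[0,0,0],"rot":[0,0,0.4],"grip":1},{"dp":[0,0,0],"rot":[0,0,0.6],"grip":1},{"dp":[0,0,0],"rot":[0,0,0.8],"grip":1},{"dp":[0,0,0],"rot":[0,0,1],"grip":1},{"dp":[0,0,0],"rot":[0,0,1],"grip":1}]'
python3 -m pendant '[{"dp":[0,0,0],"rot":[0,0,0.2],"grip":1},{"dp":[0,0,0],"rot":[0,0,0.34],"grip":1},{"dp":[0,0,0],"rot":[0,0,0.34],"grip":1},{"dp":[0,0,0],"rot":[0,0,0.34],"grip":1},{"dp":[0,0,0],"rot":[0,0,0.34],"grip":1}]'
python3 - <<'E'
from h import *
im=read_camera("wrist");cv2.imwrite("pics/w4.png",im[:,:,::-1]);s=sensors.read_state();print(s["torque"],s["joint_positions"])
Y=rot(s["tcp_rot"]).as_matrix()[:,1];print("tool y az",np.degrees(np.arctan2(Y[1],Y[0])))
im=read_camera("scene");cv2.imwrite("pics/s4.png",cv2.resize(im[150:400,200:500,::-1],None,fx=2,fy=2))
E
```

```text
time: 12.02
tool_pos: [0.5961, 0.0318, 0.269]
tcp_rot: [0.001, 0.153, 0.988, -0.0]
ft_force: [0.7, -3.9, 5.4]
width: 0.0115
gripper_force: 60.0
time: 12.78
tool_pos: [0.5963, 0.032, 0.269]
tcp_rot: [0.001, 0.403, 0.915, 0.0]
ft_force: [1.3, -2.3, 6.1]
width: 0.0115
gripper_force: 60.0
time: 13.4
tool_pos: [0.5964, 0.0321, 0.269]
tcp_rot: [0.001, 0.482, 0.876, 0.001]
ft_force: [1.7, -2.0, 6.0]
width: 0.0113
gripper_force: 60.0
[-0.38937926 -0.31610379  0.20891701] [ 5.12958789e-02  4.67581436e-01  1.80216663e+00 -2.30286424e-04
  8.69453939e-01 -5.13937091e-01]
tool y az 32.394041135599956
```

View pics/w4.png

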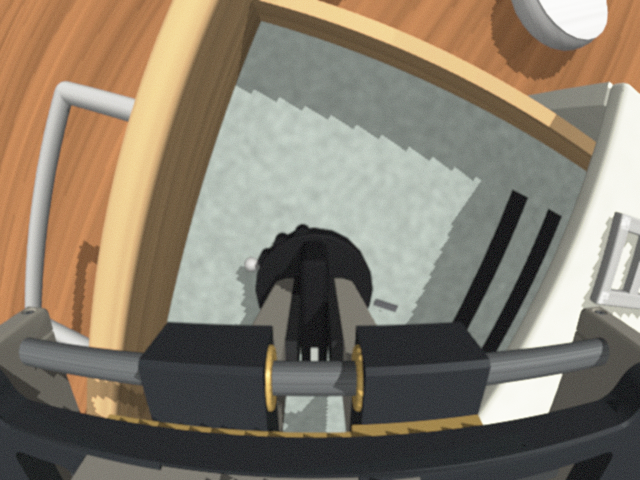

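View pics/s4.png

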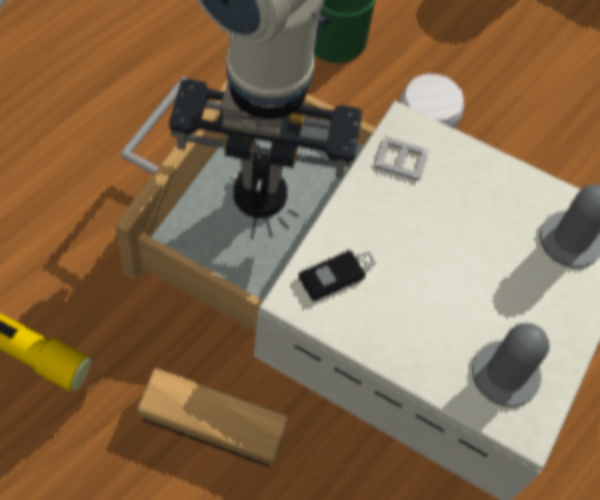

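The wing turned with the fingers by about 70° (1.22 rad) and is still square between the pads. The drawer is open and the bystanders are where they were.

```bash
python3 -m pendant '[{"dp":[0,0,0],"rot":[0,0,0],"grip":1},{"dp":[0,0,0],"rot":[0,0,0],"grip":1},{"dp":[0,0,0],"rot":[0,0,0],"grip":1}]'
python3 -c "
from workcell import ticket
print(ticket.sign_off())"
```

```text
time: 13.88
tool_pos: [0.5964, 0.0321, 0.269]
tcp_rot: [0.001, 0.482, 0.876, 0.001]
ft_force: [2.0, -2.1, 6.5]
width: 0.012
gripper_force: 60.0
the job is handed in; nothing more can be done
None
```

I handed the job in at 13.9 s with the drawer fully open and the fingers still gripping the dial's wing at 60 N, turned about 70° (1.22 rad by the wrist angle) to its third position; the mug and other things looked undisturbed in the last pictures, and the hand-in returned no verdict.

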